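# Clip the medicine tray to the sprung grabber and run it to the window

## Task

Press the grabber's orange knob right down so that its hook reaches below the tray's crossbar, keep it down and slide the carriage towards the green stop until you feel the hook bear on the bar, then let the knob come back up so that the spring lifts the tray out of its dock. Then slide the carriage, with the tray hanging from it, all the way to the green stop at the window end and let go. Be gentle: do not force the hook against the tray, do not tip the tray, and leave the cup, pill case, tweezers and vials where they are.

Things in the scene. Friction and masses are not known exactly. Their poses are not given: they have to be found in the camera images.
- rail: Fixed hand-over rail: two level 10 mm steel rods, 420 mm long, on grey posts, along this frame's y. Origin on the counter, z up; rods at x = -100 mm, z = 108 and 130 mm, post tops at z = 133 mm. +y points to the window end with its green stop plate. Probe, dock and tray lie on the line x = 0; their path is the strip x = -45 to 45 mm.
- carriage: Grey carriage with an upright clear grabber probe (grey 26 x 48 mm head, z = 87 to 117 mm; above it a 27 mm barrel with a white 26 x 46 mm flange, top z = 152 mm), plunger and hook. Slides on the rail (under 2 N drag). Frame parallel to the rail's, origin on the probe's axis, z = 0 at the counter. Its y in the rail frame: -140 to +120 mm (at the green stop); starts below -110, short of the bar.
- tongue (a point): Middle of the underside of the white tongue (8 x 34 mm) below the head, on the probe's axis, z = 68.5 mm; the hook pulls the bar up against it. Fixed to the carriage. Hook: two steel J-wires at x = +-7 mm, 17 mm wide over both, feet 4 mm thick pointing to the rail's +y, 3 mm upturned lip; at rest the feet's underside is at z = 64.5 mm and clears the bar by 10 mm.
- knob (a point): Centre of the orange plunger knob, an upright cylinder 22 mm across, 30 mm tall, on the probe's axis, 201 mm above the counter at rest, over 34 mm of bare rod (8 mm across). Can be pinched from above, pressed and slid. Hook throat, shank to lip: nominally from 5 mm behind to 5 mm ahead (+y) of this axis, foremost point 8 mm ahead; but it is bent up to 9 mm either way in y, not measured: feel for the bar.
- plunger (a joint): How far plunger, knob and hook are pressed straight down, m: 0 at rest, 0.026 on its stop. Spring: 7 N to start, 12 N fully down, plus 2.5 N at 50 mm/s; returns by itself. The lip passes below the docked tray's bar only beyond 0.0235. With the bar caught and the knob let go it rests near 0.006, the tray lifted some 14 mm; with nothing caught it returns to 0.
- bar (a point): Centre of the tray's crossbar: a steel bar 6 mm thick, 40 mm long, along the tray's x, between two white uprights whose tops are 5 mm above the bar's centre. Over the middle of the tray, 51 mm above the counter when docked. The hook goes between the uprights, under the bar, from the rail's -y side; the shank then bears on the bar. Frame parallel to the tray's.
- tray: Loose white tray, 80 mm (x) x 140 mm (y), walls 25 mm high, about 0.42 kg, holding small capped amber pots that are fixed in it. Origin under its centre, 45 mm below the bar. Docked, it does not give way: a level push on the bar of some 8 N or more starts to tip it over the dock's rim. 3 to 5 N of bearing is right; over 10 N from the hook on the docked tray is too much.
- dock: Fixed blue dock plate, 100 x 160 mm, 6 mm thick, with a rim rising 6 mm around the tray's foot (tray free by 1.5 mm each way): the tray cannot slide out unless lifted. Origin under its centre on the counter, on the path of the probe.
- cup: Frosted glass medicine cup, 52 mm across, 55 mm high, loose, leave alone. Origin under its centre.
- pill_case: Red pocket pill case, 50 x 85 x 23 mm, loose, leave alone. Origin under its centre.
- tweezers: Steel tweezers lying flat, 120 mm long, loose, leave alone. Origin under the middle.
- vial_a: Amber capped vial, 38 mm across, 70 mm high, loose, leave alone. Origin under its centre.
- vial_b: Amber capped vial, 38 mm across, 70 mm high, loose, leave alone. Origin under its centre.

How it is judged:
By the outcome, as a careful person would: the job done as asked, in the order asked, and still so for the second after the job is handed in, with the robot touching nothing.
It also fails if it takes over 72 s, if anything falls off the work surface, if the arm or the gripper's body presses on something with over 40 N, if the wrist force passes 120 N, or if a joint passes its speed limit or range.

## Robot

A 7-joint arm with a two-finger parallel gripper is mounted at the origin on the work surface. World frame = base frame: x ahead of the robot, y to its left, z up, the work surface at z = 0. Lengths are in m, angles in rad, forces in N, time in s.
With the tool pointing down it reaches from about 0.4 to 0.85 m from the base axis. Payload 4.5 kg.
Tool frame: the origin (TCP) lies at the very end of the fingers, on their centre line; the grasp point (between the pads) lies 19 mm behind it; y points along the fingers, x is the direction in which the jaws open and shut, and the axes are right-handed (so a half turn about y gives the same grasp; the last joint's range is limited). The gripper opens to 88 mm and grips with 3 to 60 N. Pads are 18 mm wide; open, the fingers measure 123 mm over their backs; the gripper's body (75 mm by 187 mm) begins 45 mm behind the grasp point.
Start: joints at [1.351, 0.689, -0.195, 1.565, 0.157, 0.902, -0.215], TCP at [0.157, -0.605, 0.239] pointing down, gripper open.
Joint ranges: [-3.01, 3.01], [-0.46, 2.08], [-1.47, 1.51], [0.13, 2.56], [-1, 4.14], [0.04, 2.09], [-2.66, 2.66]. Speed limits (rad/s): [2.57, 2.57, 3.14, 3.14, 3.14, 3.14, 3.14].

## Interface

Orientations are given as a unit quaternion [x, y, z, w].
In Python, from plant import r gives the robot as it stands.
- The arm moves only by the shell command python3 -m inch 'ROWS' [OPENING] [FORCE]. ROWS is JSON, a list of rows, each a list of 6 numbers: the shift along the tool's x, y, z in mm, then the turn, a rotation vector about the tool's x, y, z in rad. In form: [[x, y, z, ax, ay, az], ...]. A call has 1 to 12 rows; each row shifts and turns the commanded pose from where the row before left it, along the tool's axes as they then stand; what a row does not reach is not made up. A row lasts 1/12 s, in which the tool goes at most 41.7 mm and 7.16 degrees, less where a joint would pass 70% of its speed; a pose out of reach is approached as far as the arm can. A call is refused whole if a number of a shift passes 41.7 or a number of a turn 0.125, either way. A call with a gripper value outside its range is refused whole. OPENING is the finger opening in mm, from 0 to 88.1, set as the call begins (- or left out, the last holds). The fingers move at their own pace and stop on an object; FORCE is the grip in N (left out, the last holds). Time passes only in rows, so rows that do not move let the fingers close. It gives the time, the measured TCP pose, the force and the opening at its end, in the units of the state.
- r.get_state(): the state, without advancing time (a new reading comes with each control period).
- r.snapshot(name): name is "side" or "top" or "wrist"; returns a dict with "img" (384x512x3 uint8, red, green, blue), "range_z" (384x512 float32, m along the optical axis (not along the pixel's ray), 0 where there is no reading), "mtx" (3x3 intrinsics, pixels), "camera_from_world" (4x4, takes a point from world to camera coordinates); the wrist camera has in their place "tool_from_camera" (4x4, takes a point from camera to tool coordinates, whose origin is the TCP and whose axes are the tool frame's). Camera axes: x right, y down, z forward; pixel columns grow to the right and rows downward; lengths in m; the calibration is good to about 2 mm. A picture is of the moment at which its call begins: read the wrist's pose just before it.
- r.finish_job(): hands the job in, once; it reports no verdict.
The state is a dict: "clock": time; "q": joint angles; "qd": joint speeds; "joint_torque": joint torques, N m; "tool_pos": TCP position; "eef_rot": TCP orientation; "contact_force": force on the tool from outside, world axes, zero at the start; "moment": the same for the moment, N m; "opening": opening from 0.0 (shut) to 1.0 (fully open).
Only numpy, scipy, OpenCV 4.12 (cv2) and the standard library are available. Lean on these libraries where they do the work, as an engineer would, in place of code of your own. Each camera call takes 0.05 s, during which the arm holds its last target.

## Working session

There is one attempt and no reset: what is moved stays moved. The work goes in short steps, Python scripts to look and compute and a shell command to move; the robot and the scene stay as the last step left them, time stands still between calls to the robot, and variables do not carry over. Pictures are saved under pics/ and viewed, and the job is handed in when it is done.

```bash
ls; mkdir -p pics; python3 - <<'E'
from plant import r
import cv2
s=r.get_state(); print({k:(v if not hasattr(v,'round') else v) for k,v in s.items()})
import numpy as np, pickle
for n in ["side","top","wrist"]:
    d=r.snapshot(n); cv2.imwrite(f"pics/{n}0.png",d["img"][:,:,::-1]); pickle.dump(d,open(f"{n}0.pkl","wb"))
    print(n,d["mtx"],d.get("camera_from_world",d.get("tool_from_camera")))
E
```

```text
pics
{'clock': 0.0, 'q': array([ 1.35078622,  0.68994105, -0.19452536,  1.56634889,  0.15729003,
        0.90250095, -0.21511454]), 'qd': array([ 0.00063838,  0.00138512, -0.00073514,  0.00065226, -0.00026503,
       -0.00020068,  0.00037695]), 'joint_torque': array([-4.79040773e-04, -5.27564943e+01, -1.26714773e+00, -1.53430992e+01,
       -5.26086485e-02,  6.56178556e-03,  2.00170939e-04]), 'tool_pos': array([ 0.15673407, -0.6043735 ,  0.23793582]), 'eef_rot': array([-0.55892104,  0.43320668, -0.43214576,  0.55963317]), 'contact_force': array([-0.07280456, -1.28082384,  0.78982606]), 'moment': array([-0.01207303,  0.00844056, -0.03849763]), 'opening': 0.9981400497735311}
side [[440.45493405   0.         249.16180228]
 [  0.         440.45493405 192.03729132]
 [  0.           0.           1.        ]] [[-0.76537461 -0.64331211 -0.018741    0.5103295 ]
 [-0.43083973  0.53378503 -0.72763361  0.34941958]
 [ 0.47809918 -0.54883793 -0.68570993  0.544743  ]
 [ 0.          0.          0.          1.        ]]
top [[403.88796479   0.         263.5829904 ]
 [  0.         403.88796479 191.80465144]
 [  0.           0.           1.        ]] [[ 0.00181931 -0.99931626 -0.03692839  0.04445791]
 [-0.99135661  0.00304201 -0.13115951  0.6502281 ]
 [ 0.13118216  0.03684782 -0.99067325  0.76225794]
 [ 0.          0.          0.          1.        ]]
wrist [[317.22630085   0.         252.31514637]
 [  0.         317.22630085 189.34102245]
 [  0.           0.           1.        ]] [[ 9.99999965e-01 -2.51257325e-04  8.53143968e-05 -1.17753667e-04]
 [-1.56655923e-04 -2.99527618e-01  9.54087617e-01 -1.46501373e-01]
 [-2.14167485e-04 -9.54087597e-01 -2.99527647e-01  7.67834066e-02]
 [ 0.00000000e+00  0.00000000e+00  0.00000000e+00  1.00000000e+00]]
```

View pics/side0.png

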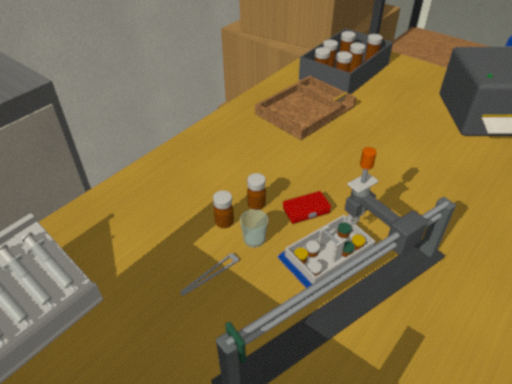

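View pics/top0.png

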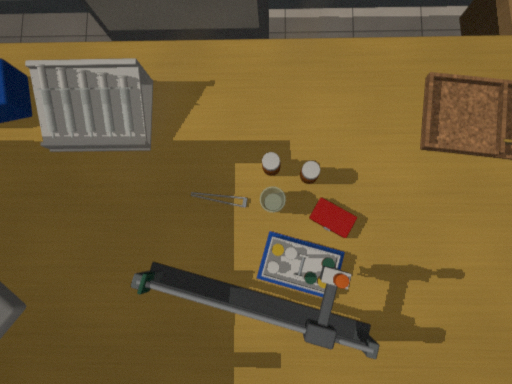

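View pics/wrist0.png

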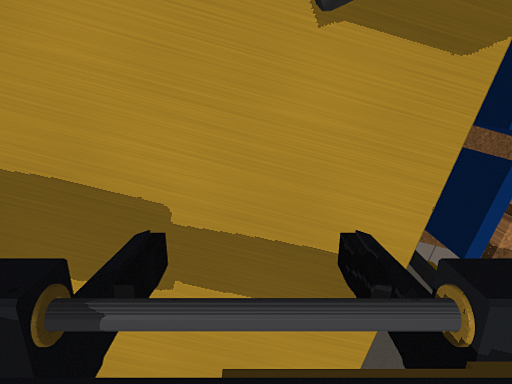

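The side view shows the orange knob near (368,158), the green stop near (235,338) and the tray around (327,248). In the top view they are near (341,281), (143,283) and (300,265).

```bash
cat > h.py <<'E'
import numpy as np, cv2, pickle
def load(n): return pickle.load(open(n+".pkl","rb"))
def ray(d,u,v):
    T=np.linalg.inv(d["camera_from_world"]); K=d["mtx"]
    c=np.array([(u-K[0,2])/K[0,0],(v-K[1,2])/K[1,1],1]); return T[:3,3],T[:3,:3]@c
def onz(d,u,v,z):
    o,g=ray(d,u,v); return o+g*(z-o[2])/g[2]
def tri(d1,p1,d2,p2):
    o1,g1=ray(d1,*p1);o2,g2=ray(d2,*p2)
    s=np.linalg.lstsq(np.c_[g1,-g2],o2-o1,rcond=None)[0]
    a=o1+s[0]*g1;b=o2+s[1]*g2; return (a+b)/2,np.linalg.norm(a-b)
def dep(d,mask):
    v,u=np.nonzero(mask); z=d["range_z"][v,u]; k=z>0; u,v,z=u[k],v[k],z[k]
    K=d["mtx"];P=np.c_[(u-K[0,2])/K[0,0]*z,(v-K[1,2])/K[1,1]*z,z]
    T=np.linalg.inv(d["camera_from_world"]); return P@T[:3,:3].T+T[:3,3]
def mask(d,lo,hi,box=None):
    m=cv2.inRange(cv2.cvtColor(d["img"],cv2.COLOR_RGB2HSV),lo,hi)
    if box:
        x0,y0,x1,y1=box; q=np.zeros_like(m); q[y0:y1,x0:x1]=m[y0:y1,x0:x1]; m=q
    return m
E
python3 - <<'E'
from h import *
np.set_printoptions(precision=4,suppress=True)
S,T=load("side0"),load("top0")
from scipy.spatial.transform import Rotation as R
q=[-0.55892104,  0.43320668, -0.43214576,  0.55963317]; print(R.from_quat(q).as_matrix())
for n,d,box in(("S",S,(350,140,385,175)),("T",T,(325,265,355,295))):
    m=mask(d,(3,170,120),(14,255,255),box); P=dep(d,m); v,u=np.nonzero(m)
    print(n,len(u),u.min(),u.max(),v.min(),v.max(),u.mean(),v.mean(),"depth med",np.median(P,0),P.min(0),P.max(0))
# stop green
for n,d,box in(("S",S,(215,310,260,370)),("T",T,(125,260,165,300))):
    m=mask(d,(50,80,20),(95,255,255),box); P=dep(d,m); v,u=np.nonzero(m)
    print("green",n,len(u),u.mean(),v.mean(),np.median(P,0),P.min(0),P.max(0))
# blue dock in top
m=mask(T,(105,150,60),(130,255,255),(245,225,360,305)); c=np.vstack(cv2.findContours(m,0,2)[0]); rc=cv2.minAreaRect(c); print(rc)
b=cv2.boxPoints(rc); print([onz(T,*p,.01) for p in b], onz(T,*rc[0],.01))
for d,n,(x0,y0,x1,y1) in((S,"s",(270,130,460,300)),(T,"t",(240,220,390,360))):
    cv2.imwrite(f"pics/{n}z.png",cv2.resize(d["img"][y0:y1,x0:x1,::-1],None,fx=4,fy=4,interpolation=cv2.INTER_CUBIC))
# rail rods: depth points with z 0.133 in top
P=dep(T,np.ones((384,512),np.uint8)); k=(P[:,2]>.095)&(P[:,2]<.14); print(k.sum())
Q=P[k]; print(Q.min(0),Q.max(0)); 
E
```

```text
[[ 0.2512 -0.0006  0.9679]
 [-0.9679  0.0017  0.2512]
 [-0.0018 -1.     -0.0001]]
S 235 361 375 148 168 367.4765957446809 157.9063829787234 depth med [ 0.4873 -0.0743  0.2096] [ 0.479  -0.0898  0.1878] [ 0.4989 -0.0704  0.218 ]
T 161 334 348 274 288 341.111801242236 281.03105590062114 depth med [ 0.4912 -0.0801  0.215 ] [ 0.4589 -0.1157 -0.0029] [ 0.5016 -0.0704  0.2183]
green S 298 236.89597315436242 341.5838926174497 [0.468  0.2523 0.1417] [0.4591 0.242  0.0969] [0.4936 0.257  0.146 ]
green T 174 145.01149425287358 281.82758620689657 [0.4833 0.247  0.139 ] [0.463  0.2416 0.0948] [0.4969 0.2555 0.1457]
((300.2740478515625, 265.0066223144531), (77.11941528320312, 48.266109466552734), 15.422160148620605)
[array([0.4788, 0.059 , 0.01  ]), array([0.5725, 0.033 , 0.01  ]), array([ 0.5313, -0.1176,  0.01  ]), array([ 0.4393, -0.0899,  0.01  ])] [ 0.505  -0.0293  0.01  ]
4497
[ 0.3582 -0.1518  0.095 ] [0.9053 0.5092 0.14  ]
```

```bash
python3 -m inch --help 2>&1 | head -5
```

```text
invalid input: not JSON, or not a number
```

View pics/sz.png

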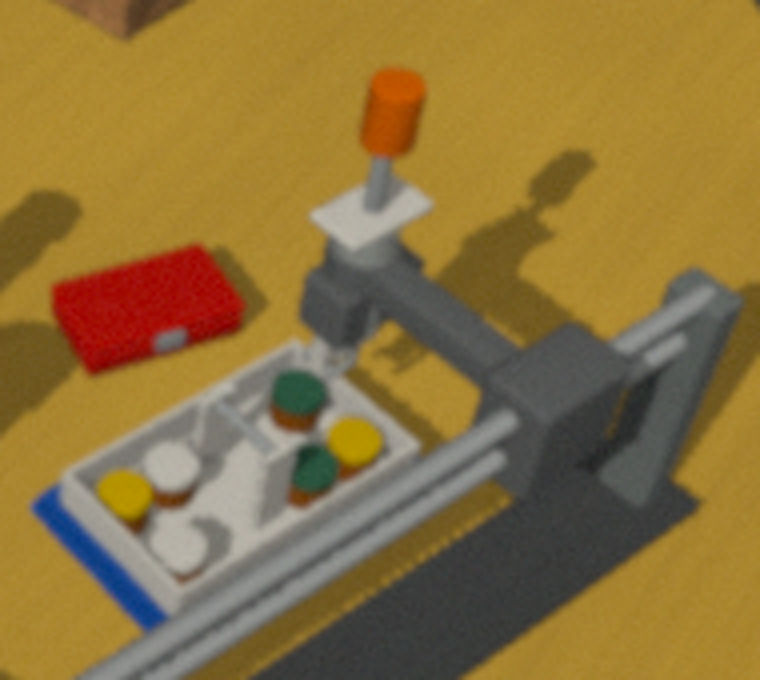

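View pics/tz.png

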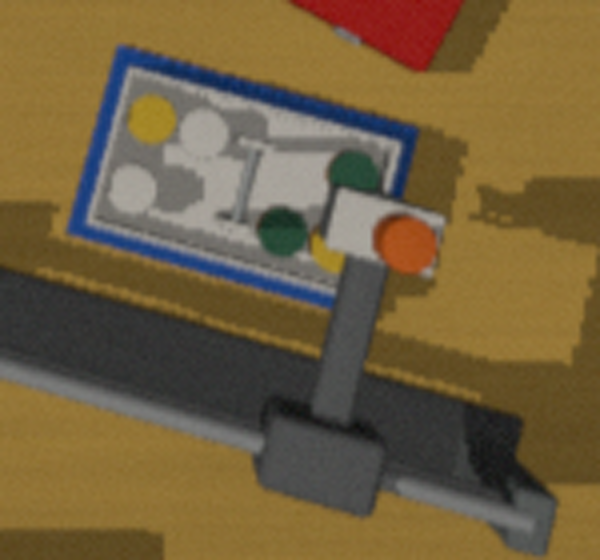

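The zooms show the knob clear above the white flange and the bar running between its uprights (side zoom about (245,425), top zoom about (247,185)), ahead of the probe. Next I'll measure the knob, rail yaw and bar.

```bash
python3 - <<'E'
from h import *
np.set_printoptions(precision=4,suppress=True)
S,T=load("side0"),load("top0")
# knob
mt=mask(T,(3,170,120),(14,255,255),(325,265,355,295)); ms=mask(S,(3,170,120),(14,255,255),(350,140,385,175))
def cen(m):
    v,u=np.nonzero(m);return u.mean(),v.mean()
print("knob tri",tri(T,cen(mt),S,cen(ms)),"top plane .213",onz(T,*cen(mt),.213))
P=dep(T,mt);print("depth top face",P[P[:,2]>.21].mean(0)); 
# rods by depth, side + top
for d in(S,T):
    P=dep(d,np.ones((384,512),np.uint8)); k=(P[:,2]>.118)&(P[:,2]<.14)&(P[:,0]<.5)&(P[:,0]>.3)&(P[:,1]>-.02)&(P[:,1]<.2)
    vx,vy,x0,y0=cv2.fitLine(P[k][:,:2].astype(np.float32),cv2.DIST_HUBER,0,.01,.01).ravel(); print("rod",k.sum(),np.degrees(np.arctan2(vy,vx)),vx,vy,x0,y0)
# bar : pixel ends from zooms
print("bar top", onz(T,240+253/4,220+150/4,.054),onz(T,240+240/4,220+220/4,.054))
print("bar side", onz(S,270+222/4,130+400/4,.054),onz(S,270+265/4,130+448/4,.054))
print("bar tri",tri(T,(240+247/4,220+186/4),S,(270+244/4,130+424/4)))
E
```

```text
knob tri (array([ 0.4901, -0.0817,  0.203 ]), np.float64(5.4239478556619266e-05)) top plane .213 [ 0.4909 -0.0802  0.213 ]
depth top face [ 0.4914 -0.0804  0.215 ]
rod 1081 74.87873 0.26086283 0.9653759 0.4325923 0.09506458
rod 808 74.63618 0.26494724 0.9642629 0.4376078 0.0951133
bar top [ 0.5213 -0.0328  0.054 ] [ 0.4883 -0.0263  0.054 ]
bar side [ 0.52  -0.036  0.054] [ 0.4907 -0.0243  0.054 ]
bar tri (array([ 0.5045, -0.0296,  0.0549]), np.float64(0.0003405737591882003))
```

```bash
python3 -m inch '[[0,-8,0,0,0.104,0],[0,-8,0,0,0.104,0],[0,-8,0,0,0.104,0],[0,-8,0,0,0.104,0],[0,-8,0,0,0.103,0]]' 60; python3 -m inch '[[-30,0,10,0,0,0],[-30,0,10,0,0,0],[-30,0,10,0,0,0],[-30,0,10,0,0,0],[-30,0,10,0,0,0],[-30,0,10,0,0,0],[-30,0,10,0,0,0],[-30,0,10,0,0,0],[-30,0,10,0,0,0],[-30,0,10,0,0,0],[-30,0,10,0,0,0],[-30,0,10,0,0,0]]'
```

```text
clock: 0.57
tool_pos: [0.1569, -0.6047, 0.2788]
eef_rot: [-0.428, 0.563, -0.563, 0.428]
contact_force: [0.1, 0.3, 0.2]
opening: 0.681
clock: 1.57
tool_pos: [0.3676, -0.2875, 0.2787]
eef_rot: [-0.43, 0.562, -0.562, 0.429]
contact_force: [0.5, -0.5, 0.6]
opening: 0.68
```

```bash
python3 -m inch '[[-30,0,8,0,0,0],[-30,0,8,0,0,0],[-30,0,8,0,0,0],[-30,0,8,0,0,0],[-30,0,8,0,0,0],[-30,0,8,0,0,0],[-30,0,8,0,0,0],[-21,0,8,0,0,0],[0,0,0,0,0,0],[0,0,0,0,0,0]]'
python3 - <<'E'
from plant import r
from h import *
s=r.get_state();d=r.snapshot("wrist");pickle.dump((s,d),open("w1.pkl","wb"));cv2.imwrite("pics/w1.png",d["img"][:,:,::-1])
print(s["tool_pos"],s["contact_force"])
E
```

```text
clock: 2.4
tool_pos: [0.4897, -0.0817, 0.2784]
eef_rot: [-0.43, 0.561, -0.561, 0.43]
contact_force: [-1.0, 0.1, -0.4]
opening: 0.681
[ 0.48966474 -0.08171324  0.27843163] [-0.9735216   0.11103803 -0.36192088]
```

View pics/w1.png

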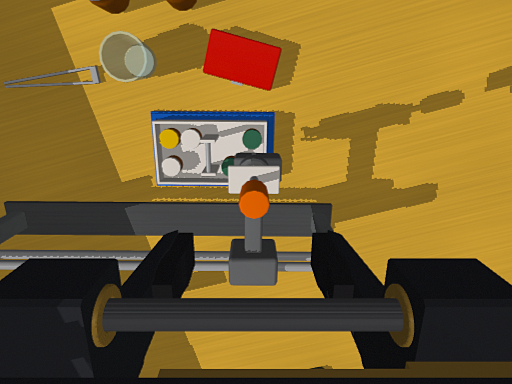

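The wrist view shows the knob at about (254,203), midway between the fingers. Checking it in the tool frame.

```bash
python3 - <<'E'
from h import *
np.set_printoptions(precision=4,suppress=True)
s,d=pickle.load(open("w1.pkl","rb"));K=d["mtx"];T=d["tool_from_camera"]
m=mask(d,(5,200,180),(14,255,255),(230,170,280,225));v,u=np.nonzero(m);print(u.min(),u.max(),v.min(),v.max())
z=d["range_z"][v,u];P=np.c_[(u-K[0,2])/K[0,0]*z,(v-K[1,2])/K[1,1]*z,z]@T[:3,:3].T+T[:3,3]
k=P[:,1]<.075
print(P.min(0),P.max(0),np.median(P,0),P[k].mean(0))
E
```

```text
239 268 191 218
[-0.009  -0.1465 -0.0102] [0.0114 0.0638 0.0768] [0.0008 0.0619 0.0006] [0.0011 0.0596 0.0014]
```

```bash
python3 -m inch '[[1,12,1,0,0,0],[0,12,0,0,0,0],[0,12,0,0,0,0],[0,12,0,0,0,0],[0,12,0,0,0,0],[0,12,0,0,0,0],[0,10,0,0,0,0],[0,7,0,0,0,0],[0,0,0,0,0,0],[0,0,0,0,0,0]]'; python3 -m inch '[[0,0,0,0,0,0],[0,0,0,0,0,0],[0,0,0,0,0,0]]' 36; python3 -m inch '[[0,0,0,0,0,0],[0,0,0,0,0,0],[0,0,0,0,0,0],[0,0,0,0,0,0],[0,0,0,0,0,0],[0,0,0,0,0,0]]' 10 30
```

```text
clock: 3.28
tool_pos: [0.4896, -0.0851, 0.1897]
eef_rot: [-0.429, 0.562, -0.562, 0.429]
contact_force: [-0.6, -0.1, -0.3]
opening: 0.683
clock: 3.53
tool_pos: [0.4904, -0.0843, 0.1903]
eef_rot: [0.429, -0.561, 0.562, -0.43]
contact_force: [-0.3, -0.2, -0.6]
opening: 0.479
clock: 4.03
tool_pos: [0.4903, -0.084, 0.1899]
eef_rot: [0.429, -0.562, 0.562, -0.43]
contact_force: [-0.8, 1.0, 2.1]
opening: 0.241
```

```bash
python3 -m inch '[[0,3,0,0,0,0],[0,3,0,0,0,0],[0,3,0,0,0,0],[0,3,0,0,0,0],[0,3,0,0,0,0],[0,3,0,0,0,0],[0,3,0,0,0,0],[0,2,0,0,0,0],[0,2,0,0,0,0],[0,0,0,0,0,0],[0,0,0,0,0,0]]'; cat > st.py <<'E'
from plant import r
import numpy as np,sys
np.set_printoptions(precision=4,suppress=True)
u=np.array([.262,.965,0]);x=np.array([.965,-.262,0])
F=[];P=[]
for i in range(1):
    s=r.get_state();F.append(s["contact_force"]);P.append(s["tool_pos"])
f=np.mean(F,0);p=np.mean(P,0)
print("t",round(s["clock"],2),"along %.2f across %.2f z %.2f N | s %.1f c %.1f z %.1f mm | open %.1f"%(f@u,f@x,f[2],1e3*(p-[.4903,-.081,0])@u,1e3*(p-[.4903,-.081,0])@x,1e3*p[2],88.1*s["opening"]),"M",s["moment"])
E
python3 st.py
```

```text
clock: 4.95
tool_pos: [0.4903, -0.084, 0.1655]
eef_rot: [0.429, -0.562, 0.562, -0.43]
contact_force: [-1.8, 0.4, 11.2]
opening: 0.237
t 4.95 along -0.09 across -1.86 z 11.18 N | s -2.9 c 0.8 z 165.5 mm | open 20.9 M [0.3055 0.3428 0.023 ]
```

```bash
python3 -m inch '[[0,1,0,0,0,0],[0,1,0,0,0,0],[0,0.5,0,0,0,0],[0,0,0,0,0,0],[0,0,0,0,0,0]]';python3 st.py; python3 - <<'E'
from plant import r
from h import *
s=r.get_state()
for n in("wrist","side","top"):
    d=r.snapshot(n);pickle.dump((s,d),open(n+"2.pkl","wb"));cv2.imwrite(f"pics/{n}2.png",d["img"][:,:,::-1])
    if n=="side": cv2.imwrite("pics/side2z.png",cv2.resize(d["img"][100:300,260:460,::-1],None,fx=3,fy=3,interpolation=cv2.INTER_CUBIC))
E
```

```text
clock: 5.37
tool_pos: [0.4904, -0.084, 0.1637]
eef_rot: [0.429, -0.561, 0.562, -0.43]
contact_force: [-3.4, 1.1, 16.7]
opening: 0.241
t 5.37 along 0.20 across -3.60 z 16.69 N | s -2.9 c 0.8 z 163.7 mm | open 21.3 M [0.3205 0.6693 0.0158]
```

View pics/side2z.png

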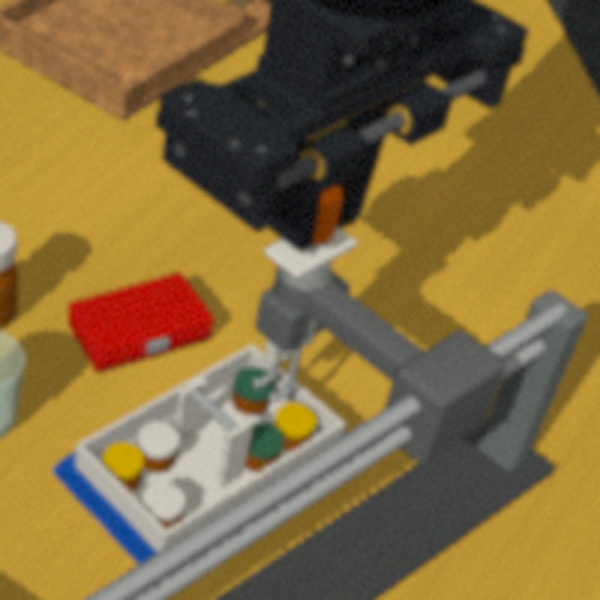

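View pics/wrist2.png

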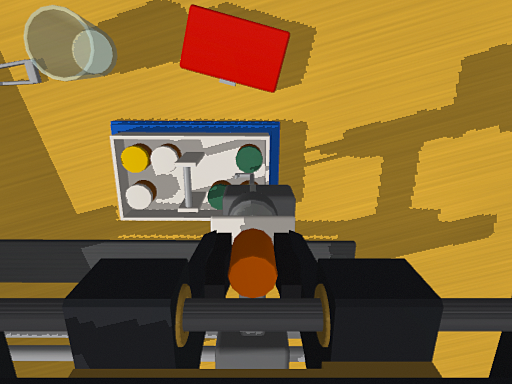

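The plunger is on its stop: 26.2 mm travelled and force up to 16.7 N. The side zoom shows the hook foot at (265,382), short of the bar at (212,405). Sliding now, slowing towards the bar.

```bash
python3 -m inch '[[-2,0,0,0,0,0],[-4,0,0,0,0,0],[-4,0,0,0,0,0],[-4,0,0,0,0,0],[-3,0,0,0,0,0],[-2,0,0,0,0,0],[0,0,0,0,0,0],[0,0,0,0,0,0]]';python3 st.py;  python3 -m inch '[[-3,0,0,0,0,0],[-4,0,0,0,0,0],[-4,0,0,0,0,0],[-4,0,0,0,0,0],[-2,0,0,0,0,0],[-1,0,0,0,0,0],[0,0,0,0,0,0],[0,0,0,0,0,0]]';python3 st.py
```

```text
clock: 6.18
tool_pos: [0.4955, -0.0654, 0.1637]
eef_rot: [0.429, -0.561, 0.562, -0.43]
contact_force: [-3.2, 2.2, 16.3]
opening: 0.237
t 6.18 along 1.29 across -3.63 z 16.34 N | s 16.4 c 0.9 z 163.7 mm | open 20.9 M [0.3886 0.6185 0.0209]
clock: 6.85
tool_pos: [0.5003, -0.0482, 0.1637]
eef_rot: [0.429, -0.561, 0.562, -0.43]
contact_force: [-2.9, 0.9, 15.7]
opening: 0.243
t 6.85 along 0.11 across -3.05 z 15.75 N | s 34.3 c 1.0 z 163.7 mm | open 21.4 M [0.248  0.654  0.0415]
```

```bash
cat > chk.py <<'E'
from plant import r
import numpy as np,sys
u=np.array([.262,.965,0]);s=r.get_state();f=s["contact_force"]@u
print("along %.2f z %.2f s %.1f zz %.1f t %.2f"%(f,s["contact_force"][2],1e3*(s["tool_pos"]-[.4903,-.081,0])@u,1e3*s["tool_pos"][2],s["clock"]))
sys.exit(f<-2.2)
E
python3 -m inch '[[-1,0,0,0,0,0],[-1,0,0,0,0,0],[-1,0,0,0,0,0],[-1,0,0,0,0,0],[0,0,0,0,0,0]]' >/dev/null; python3 chk.py && python3 -m inch '[[-1,0,0,0,0,0],[-1,0,0,0,0,0],[0,0,0,0,0,0]]' >/dev/null; python3 chk.py && python3 -m inch '[[-0.5,0,0,0,0,0],[-0.5,0,0,0,0,0],[0,0,0,0,0,0]]' >/dev/null;  python3 chk.py && python3 -m inch '[[-0.5,0,0,0,0,0],[-0.5,0,0,0,0,0],[0,0,0,0,0,0]]' >/dev/null; python3 chk.py && python3 -m inch '[[-0.5,0,0,0,0,0],[-0.5,0,0,0,0,0],[0,0,0,0,0,0]]' >/dev/null;  python3 chk.py && python3 -m inch '[[-0.5,0,0,0,0,0],[-0.5,0,0,0,0,0],[0,0,0,0,0,0]]' >/dev/null; python3 chk.py
```

```text
along 0.32 z 16.34 s 38.0 zz 163.7 t 7.27
along 0.32 z 16.34 s 38.0 zz 163.7 t 7.27
along 0.32 z 16.34 s 38.0 zz 163.7 t 7.27
along 0.32 z 16.34 s 38.0 zz 163.7 t 7.27
along 0.32 z 16.34 s 38.0 zz 163.7 t 7.27
along 0.32 z 16.34 s 38.0 zz 163.7 t 7.27False
False
False
False
False
False
```

```bash
sed -i 's/sys.exit(f<-2.2)/sys.exit(int(f<-2.2))/' chk.py
python3 -m inch '[[-1,0,0,0,0,0],[-1,0,0,0,0,0],[0,0,0,0,0,0]]' >/dev/null; python3 chk.py && python3 -m inch '[[-0.5,0,0,0,0,0],[-0.5,0,0,0,0,0],[0,0,0,0,0,0]]' >/dev/null &&  python3 chk.py && python3 -m inch '[[-0.5,0,0,0,0,0],[-0.5,0,0,0,0,0],[0,0,0,0,0,0]]' >/dev/null && python3 chk.py && python3 -m inch '[[-0.5,0,0,0,0,0],[-0.5,0,0,0,0,0],[0,0,0,0,0,0]]' >/dev/null &&  python3 chk.py && python3 -m inch '[[-0.5,0,0,0,0,0],[-0.5,0,0,0,0,0],[0,0,0,0,0,0]]' >/dev/null && python3 chk.py
```

```text
along -0.33 z 16.48 s 40.0 zz 163.7 t 7.52
along 0.49 z 16.40 s 40.8 zz 163.7 t 7.77
along -0.97 z 16.88 s 41.8 zz 163.7 t 8.02
along -0.81 z 15.08 s 42.9 zz 163.7 t 8.27
along -0.72 z 16.11 s 43.9 zz 163.7 t 8.52
```

```bash

python3 chk.py && python3 -m inch '[[-0.5,0,0,0,0,0],[-0.5,0,0,0,0,0],[0,0,0,0,0,0]]' >/dev/null &&  python3 chk.py && python3 -m inch '[[-0.5,0,0,0,0,0],[-0.5,0,0,0,0,0],[0,0,0,0,0,0]]' >/dev/null && python3 chk.py && python3 -m inch '[[-0.5,0,0,0,0,0],[-0.5,0,0,0,0,0],[0,0,0,0,0,0]]' >/dev/null &&  python3 chk.py && python3 -m inch '[[-0.5,0,0,0,0,0],[-0.5,0,0,0,0,0],[0,0,0,0,0,0]]' >/dev/null && python3 chk.py && python3 -m inch '[[-0.5,0,0,0,0,0],[-0.5,0,0,0,0,0],[0,0,0,0,0,0]]' >/dev/null && python3 chk.py && python3 -m inch '[[-0.5,0,0,0,0,0],[-0.5,0,0,0,0,0],[0,0,0,0,0,0]]' >/dev/null && python3 chk.py
```

```text
along -0.72 z 16.11 s 43.9 zz 163.7 t 8.52
along -0.41 z 16.73 s 44.8 zz 163.7 t 8.77
along -0.17 z 16.98 s 45.9 zz 163.7 t 9.02
along -0.85 z 16.17 s 46.8 zz 163.7 t 9.27
along -2.80 z 17.15 s 47.0 zz 163.7 t 9.52
```

Contact: -2.8 N along the rail at s = 47 mm. A lip strike would feel the same as the shank bearing, so I'll check by eye which it is.

```bash
python3 - <<'E'
from plant import r
from h import *
s=r.get_state()
for n in("wrist","side"):
    d=r.snapshot(n);pickle.dump((s,d),open(n+"3.pkl","wb"))
    a,b=((170,260),(100,230)) if n=="wrist" else ((300,380),(195,260))
    if n=="wrist": a=(150,310)
    cv2.imwrite(f"pics/{n}3.png",cv2.resize(d["img"][b[0]:b[1],a[0]:a[1],::-1],None,fx=5 if n=="wrist" else 8,fy=5 if n=="wrist" else 8,interpolation=cv2.INTER_CUBIC))
E
python3 st.py
```

```text
t 9.62 along -3.08 across -2.91 z 17.41 N | s 47.0 c 1.0 z 163.7 mm | open 21.2 M [-0.2565  0.7752 -0.013 ]
```

View pics/wrist3.png

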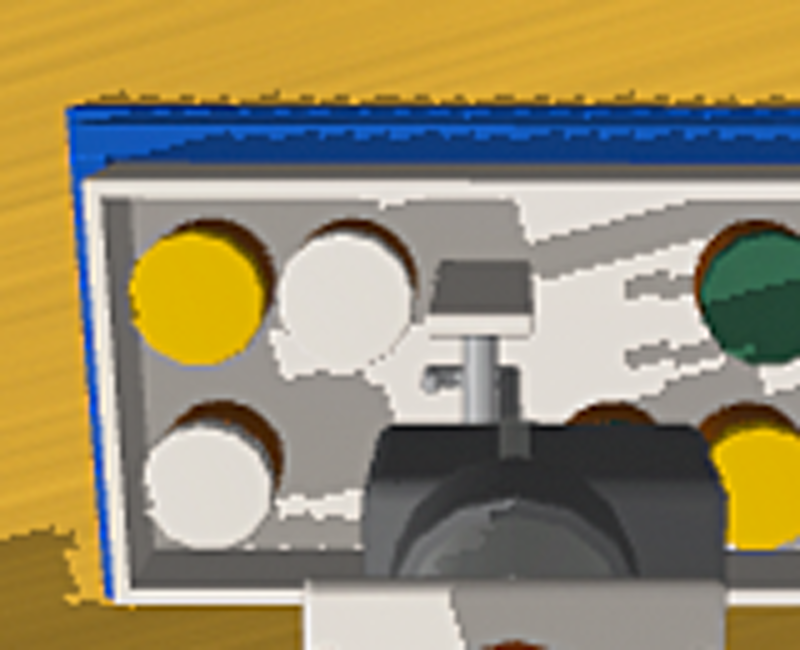

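View pics/side3.png

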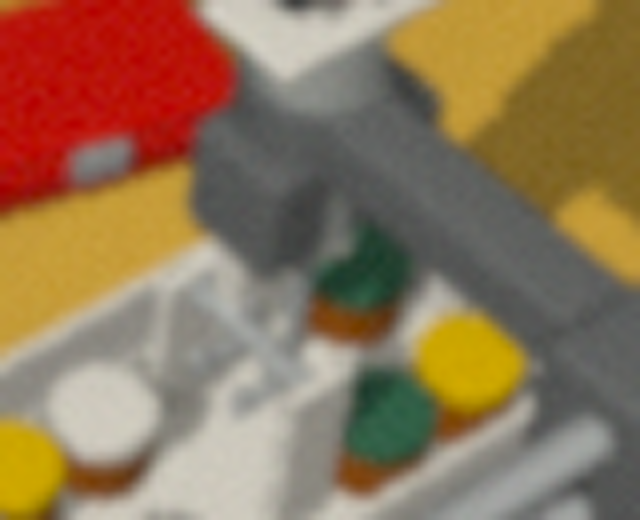

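The wrist zoom shows the hook foot and lip at (430,378), under and past the bar at (480,378), with the shank behind it at (510,390). So this is the shank bearing. I'll add a touch more.

```bash
python3 -m inch '[[-0.2,0,0,0,0,0],[0,0,0,0,0,0],[0,0,0,0,0,0]]' >/dev/null; python3 st.py
```

```text
t 9.87 along -2.29 across -3.47 z 15.40 N | s 47.0 c 1.0 z 163.7 mm | open 21.0 M [-0.3155  0.7321  0.0506]
```

```bash
for i in 1 2 3 4; do python3 -m inch '[[0,0,0,0,0,0]]' >/dev/null; python3 st.py; done
```

```text
t 9.95 along -2.24 across -2.67 z 17.04 N | s 47.0 c 1.0 z 163.7 mm | open 21.2 M [-0.2912  0.7475 -0.029 ]
t 10.03 along -2.41 across -3.06 z 15.81 N | s 47.0 c 1.0 z 163.7 mm | open 21.2 M [-0.281   0.7479  0.0049]
t 10.12 along -3.12 across -3.09 z 17.30 N | s 47.0 c 1.0 z 163.7 mm | open 21.5 M [-0.3159  0.7279  0.0268]
t 10.2 along -2.35 across -2.97 z 17.31 N | s 47.0 c 1.0 z 163.7 mm | open 21.1 M [-0.2739  0.7432  0.0568]
```

```bash
python3 -m inch '[[-0.3,0,0,0,0,0],[0,0,0,0,0,0]]' >/dev/null; for i in 1 2 3; do python3 -m inch '[[0,0,0,0,0,0]]' >/dev/null; python3 st.py; done
```

```text
t 10.45 along -3.53 across -2.83 z 17.83 N | s 47.0 c 1.0 z 163.7 mm | open 21.3 M [-0.408   0.72    0.0377]
t 10.53 along -2.65 across -2.23 z 16.10 N | s 47.0 c 1.0 z 163.7 mm | open 21.1 M [-0.3674  0.718   0.0856]
t 10.62 along -3.17 across -2.97 z 16.74 N | s 47.0 c 1.0 z 163.7 mm | open 21.4 M [-0.4068  0.7164  0.0314]
```

```bash
python3 -m inch '[[-0.2,0,0,0,0,0],[0,0,0,0,0,0],[0,0,0,0,0,0]]' >/dev/null; python3 st.py
python3 -m inch '[[0,-1,0,0,0,0],[0,-1,0,0,0,0],[0,-1,0,0,0,0],[0,-1,0,0,0,0],[0,0,0,0,0,0]]'>/dev/null; python3 st.py
python3 -m inch '[[0,-1,0,0,0,0],[0,-1,0,0,0,0],[0,-1,0,0,0,0],[0,-1,0,0,0,0],[0,0,0,0,0,0]]'>/dev/null; python3 st.py
```

```text
t 10.87 along -3.55 across -3.15 z 17.42 N | s 47.2 c 1.0 z 163.7 mm | open 20.9 M [-0.4603  0.7389  0.0023]
t 11.28 along -3.33 across -1.98 z 10.25 N | s 47.3 c 1.0 z 167.1 mm | open 21.3 M [-0.4215  0.4688 -0.018 ]
t 11.7 along -0.66 across -0.89 z 6.37 N | s 48.1 c 1.0 z 170.8 mm | open 21.3 M [-0.1178  0.1998  0.0575]
```

```bash

python3 -m inch '[[0,-1,0,0,0,0],[0,-1.5,0,0,0,0],[0,-1.5,0,0,0,0],[0,-1.5,0,0,0,0],[0,-1.5,0,0,0,0],[0,-1,0,0,0,0],[0,0,0,0,0,0]]'>/dev/null; python3 st.py
python3 -m inch '[[0,-1,0,0,0,0],[0,-1,0,0,0,0],[0,-1,0,0,0,0],[0,0,0,0,0,0]]'>/dev/null; python3 st.py
python3 - <<'E'
from plant import r
from h import *
s=r.get_state()
for n in("wrist","side"):
    d=r.snapshot(n);pickle.dump((s,d),open(n+"4.pkl","wb"))
    b,a=((80,230),(130,330)) if n=="wrist" else ((140,300),(260,460))
    cv2.imwrite(f"pics/{n}4.png",cv2.resize(d["img"][b[0]:b[1],a[0]:a[1],::-1],None,fx=3.5,fy=3.5,interpolation=cv2.INTER_CUBIC))
E
```

```text
t 12.28 along -1.31 across 0.27 z 4.58 N | s 48.7 c 0.9 z 178.5 mm | open 20.9 M [-0.203  -0.013  -0.0139]
t 12.62 along -0.32 across 1.55 z 2.97 N | s 48.7 c 0.9 z 181.4 mm | open 20.8 M [-0.1528 -0.1069  0.0075]
```

View pics/wrist4.png

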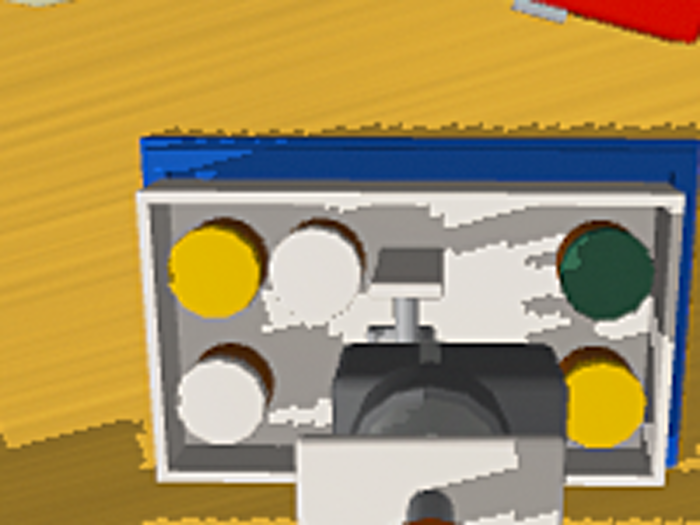

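View pics/side4.png

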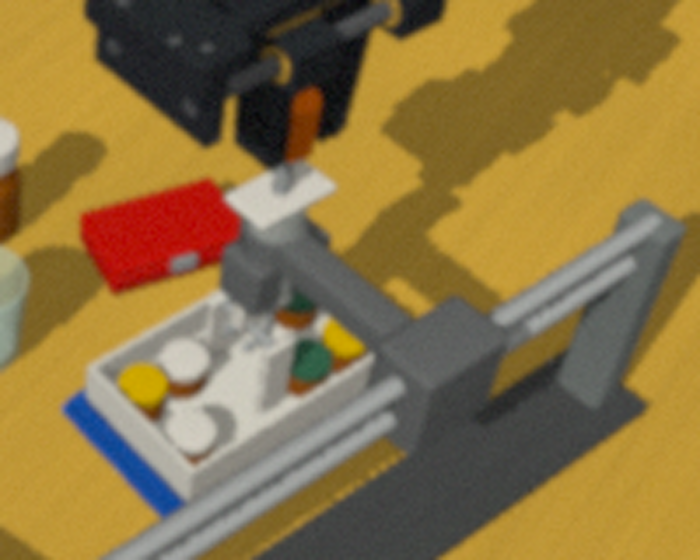

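The tray has lifted level out of the dock, and the bar is in the hook. I'll keep letting the knob up to its rest height.

```bash

for i in 1; do python3 -m inch '[[0,-1,0,0,0,0],[0,0,0,0,0,0]]'>/dev/null; python3 st.py; done
python3 -m inch '[[0,-0.7,0,0,0,0],[0,0,0,0,0,0]]'>/dev/null; python3 st.py
python3 -m inch '[[0,-0.4,0,0,0,0],[0,0,0,0,0,0]]'>/dev/null; python3 st.py
```

```text
t 12.88 along -0.70 across 1.94 z 3.19 N | s 48.7 c 0.9 z 182.4 mm | open 21.1 M [-0.2175 -0.2168  0.0143]
t 13.05 along -1.05 across 1.19 z 3.62 N | s 48.7 c 0.9 z 183.0 mm | open 21.1 M [-0.2105 -0.3155  0.0017]
t 13.22 along -0.22 across 1.48 z 4.10 N | s 48.7 c 0.8 z 183.4 mm | open 21.1 M [-0.2051 -0.3467  0.0295]
```

```bash

python3 -m inch '[[0,-0.6,0,0,0,0],[0,0,0,0,0,0]]'>/dev/null; python3 st.py
python3 -m inch '[[0,-0.6,0,0,0,0],[0,0,0,0,0,0]]'>/dev/null; python3 st.py
python3 -m inch '[[0,0,0,0,0,0],[0,0,0,0,0,0]]'>/dev/null; python3 st.py
```

```text
t 13.38 along -0.91 across 2.02 z 2.80 N | s 48.7 c 0.9 z 184.0 mm | open 20.9 M [-0.1651 -0.4104  0.0243]
t 13.55 along -0.74 across 2.60 z 0.24 N | s 48.7 c 0.8 z 184.4 mm | open 20.9 M [-0.1327 -0.5824  0.0035]
t 13.72 along -0.59 across 3.68 z 0.32 N | s 48.7 c 0.8 z 184.4 mm | open 21.3 M [-0.2083 -0.6414  0.0059]
```

```bash

python3 -m inch '[[-0.5,0,0.3,0,0,0],[-1,0,0,0,0,0],[-1.5,0,0,0,0,0],[-2,0,0,0,0,0],[-2.5,0,0,0,0,0],[-3,0,0,0,0,0],[-3,0,0,0,0,0],[-2.5,0,0,0,0,0],[-2,0,0,0,0,0],[-1.5,0,0,0,0,0],[-1,0,0,0,0,0],[-0.5,0,0,0,0,0]]'>/dev/null; python3 st.py
python3 -m inch '[[0,0,0,0,0,0],[0,0,0,0,0,0]]'>/dev/null; python3 st.py
python3 - <<'E'
from plant import r
from h import *
d=r.snapshot("side");cv2.imwrite("pics/side5.png",d["img"][100:380,200:470,::-1].repeat(2,0).repeat(2,1))
E
```

```text
t 14.72 along -0.84 across 3.02 z 0.14 N | s 69.9 c 0.9 z 184.5 mm | open 21.1 M [-0.2657 -0.549   0.0216]
t 14.88 along 0.54 across 3.51 z -1.15 N | s 69.9 c 0.9 z 184.5 mm | open 21.3 M [-0.0445 -0.5865 -0.0255]
```

View pics/side5.png

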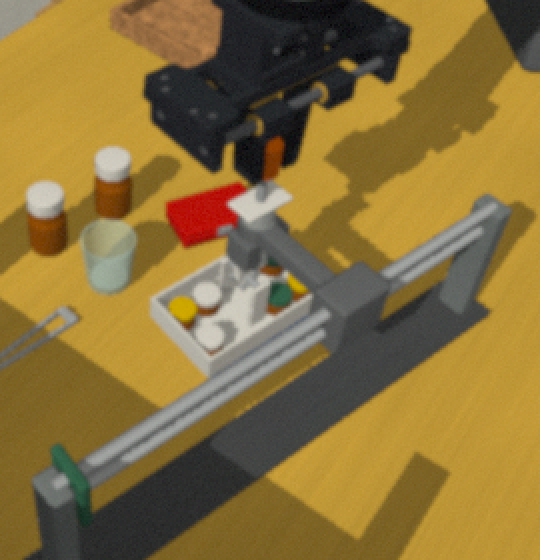

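```bash

python3 -m inch '[[-0.5,0,0.2,0,0,0],[-1,0,0,0,0,0],[-1.5,0,0,0,0,0],[-2,0,0,0,0,0],[-2.5,0,0,0,0,0],[-3,0,0,0,0,0],[-3.5,0,0,0,0,0],[-4,0,0,0,0,0],[-4,0,0,0,0,0],[-4,0,0,0,0,0],[-4,0,0,0,0,0],[-4,0,0,0,0,0]]'>/dev/null; python3 st.py
python3 -m inch '[[-4,0,0,0,0,0],[-4,0,0,0,0,0],[-4,0,0,0,0,0],[-4,0,0,0,0,0],[-4,0,0,0,0,0],[-4,0,0,0,0,0],[-4,0,0,0,0,0],[-4,0,0,0,0,0],[-4,0,0,0,0,0],[-4,0,0,0,0,0],[-4,0,0,0,0,0],[-4,0,0,0,0,0]]'>/dev/null; python3 st.py
python3 -m inch '[[-4,0,0,0,0,0],[-4,0,0,0,0,0],[-4,0,0,0,0,0],[-3.5,0,0,0,0,0],[-3,0,0,0,0,0],[-3,0,0,0,0,0],[-2.5,0,0,0,0,0],[-2,0,0,0,0,0],[-1.5,0,0,0,0,0],[-1,0,0,0,0,0],[-0.5,0,0,0,0,0],[0,0,0,0,0,0]]'>/dev/null; python3 st.py
```

```text
t 15.93 along -1.29 across 1.92 z -0.59 N | s 104.1 c 1.1 z 184.5 mm | open 21.1 M [-0.2725 -0.3757 -0.0176]
t 16.93 along -1.38 across 2.48 z -1.15 N | s 152.0 c 1.3 z 184.5 mm | open 21.0 M [-0.3349 -0.514  -0.0417]
t 17.93 along -0.13 across 3.56 z -1.72 N | s 180.8 c 1.3 z 184.5 mm | open 21.2 M [-0.1937 -0.7826 -0.0173]
```

```bash

python3 -m inch '[[-0.5,0.2,0.3,0,0,0],[-1.5,0,0,0,0,0],[-2,0,0,0,0,0],[-3,0,0,0,0,0],[-4,0,0,0,0,0],[-4,0,0,0,0,0],[-4,0,0,0,0,0],[-4,0,0,0,0,0],[-3,0,0,0,0,0],[-2,0,0,0,0,0],[-1.5,0,0,0,0,0],[-0.5,0,0,0,0,0]]'>/dev/null; python3 st.py
python3 -m inch '[[0,0,0,0,0,0],[0,0,0,0,0,0]]'>/dev/null; python3 st.py
python3 - <<'E'
from plant import r
from h import *
d=r.snapshot("side");cv2.imwrite("pics/side6.png",d["img"][130:384,180:450,::-1].repeat(2,0).repeat(2,1))
E
```

```text
t 18.93 along -1.16 across 3.70 z 2.04 N | s 211.1 c 1.5 z 184.3 mm | open 21.2 M [-0.2591 -0.5579 -0.02  ]
t 19.1 along 0.85 across 3.40 z 0.50 N | s 211.0 c 1.5 z 184.4 mm | open 21.2 M [-0.0431 -0.5945 -0.0052]
```

View pics/side6.png

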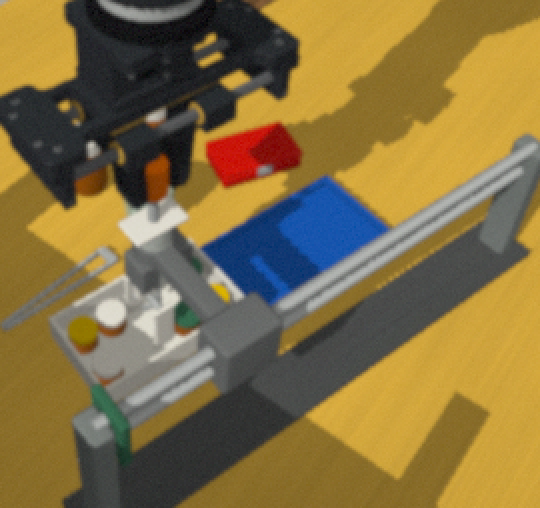

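```bash

python3 -m inch '[[-0.5,0,0.2,0,0,0],[-1,0,0,0,0,0],[-2,0,0,0,0,0],[-2,0,0,0,0,0],[-2,0,0,0,0,0],[-2,0,0,0,0,0],[-2,0,0,0,0,0],[-1,0,0,0,0,0],[-0.5,0,0,0,0,0],[0,0,0,0,0,0]]'>/dev/null; python3 chk.py && python3 -m inch '[[-1,0,0,0,0,0],[-1,0,0,0,0,0],[-1,0,0,0,0,0],[0,0,0,0,0,0]]'>/dev/null && python3 chk.py && python3 -m inch '[[-1,0,0,0,0,0],[-1,0,0,0,0,0],[0,0,0,0,0,0]]'>/dev/null && python3 chk.py && python3 -m inch '[[-1,0,0,0,0,0],[-1,0,0,0,0,0],[0,0,0,0,0,0]]'>/dev/null && python3 chk.py && python3 -m inch '[[-1,0,0,0,0,0],[-1,0,0,0,0,0],[0,0,0,0,0,0]]'>/dev/null && python3 chk.py && python3 -m inch '[[-1,0,0,0,0,0],[-1,0,0,0,0,0],[0,0,0,0,0,0]]'>/dev/null && python3 chk.py
```

```text
along -0.59 z 2.00 s 224.0 zz 184.3 t 19.98
along -0.37 z 2.20 s 226.9 zz 184.3 t 20.32
along -0.63 z 1.37 s 228.9 zz 184.3 t 20.57
along -0.46 z 1.82 s 231.0 zz 184.3 t 20.82
along -0.62 z 1.84 s 233.0 zz 184.3 t 21.07
along -1.01 z 2.63 s 235.0 zz 184.3 t 21.32
```

```bash

python3 chk.py && python3 -m inch '[[-1,0,0,0,0,0],[-1,0,0,0,0,0],[0,0,0,0,0,0]]'>/dev/null && python3 chk.py && python3 -m inch '[[-1,0,0,0,0,0],[-1,0,0,0,0,0],[0,0,0,0,0,0]]'>/dev/null && python3 chk.py && python3 -m inch '[[-1,0,0,0,0,0],[-1,0,0,0,0,0],[0,0,0,0,0,0]]'>/dev/null && python3 chk.py && python3 -m inch '[[-1,0,0,0,0,0],[-1,0,0,0,0,0],[0,0,0,0,0,0]]'>/dev/null && python3 chk.py && python3 -m inch '[[-1,0,0,0,0,0],[-1,0,0,0,0,0],[0,0,0,0,0,0]]'>/dev/null && python3 chk.py && python3 -m inch '[[-1,0,0,0,0,0],[-1,0,0,0,0,0],[0,0,0,0,0,0]]'>/dev/null && python3 chk.py && python3 -m inch '[[-1,0,0,0,0,0],[-1,0,0,0,0,0],[0,0,0,0,0,0]]'>/dev/null && python3 chk.py && python3 -m inch '[[-1,0,0,0,0,0],[-1,0,0,0,0,0],[0,0,0,0,0,0]]'>/dev/null && python3 chk.py; python3 st.py
```

```text
along -1.01 z 2.63 s 235.0 zz 184.3 t 21.32
along -0.42 z 1.47 s 237.0 zz 184.3 t 21.57
along -3.77 z 2.72 s 237.4 zz 184.2 t 21.82
t 21.82 along -3.77 across 2.27 z 2.72 N | s 237.4 c 1.6 z 184.2 mm | open 21.1 M [-0.7683 -0.1012  0.0204]
```

```bash

python3 -m inch '[[-0.4,0,0,0,0,0],[0,0,0,0,0,0],[0,0,0,0,0,0]]'>/dev/null; python3 st.py
python3 - <<'E'
from plant import r
from h import *
for n in("side","wrist"):
    d=r.snapshot(n);cv2.imwrite(f"pics/{n}7.png",(d["img"][130:384,150:420,::-1] if n=="side" else d["img"][:,:,::-1]).repeat(2 if n=="side" else 1,0).repeat(2 if n=="side" else 1,1))
E
```

```text
t 22.07 along -4.27 across 2.15 z 3.04 N | s 237.5 c 1.6 z 184.2 mm | open 21.2 M [-1.0024 -0.0552  0.0286]
```

View pics/side7.png

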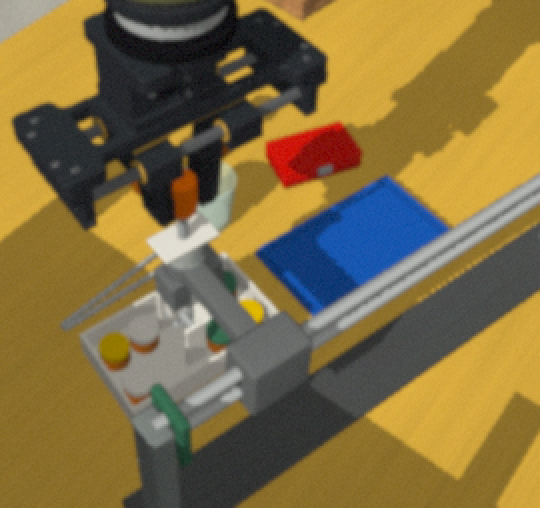

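View pics/wrist7.png

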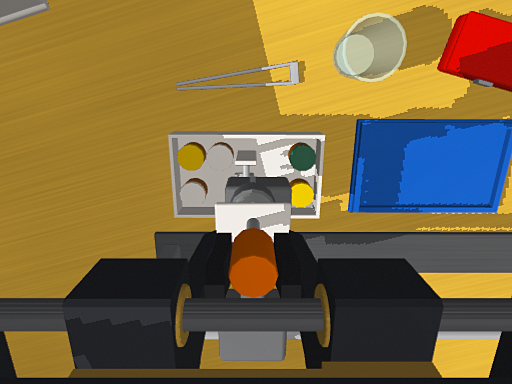

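The force says stop, but the side view seems to leave a gap between the carriage and the green plate. I'll check the carriage's rail y against the rail's ends.

```bash
python3 - <<'E'
from h import *
from plant import r
np.set_printoptions(precision=4,suppress=True)
S,T=load("side0"),load("top0");u=np.array([.262,.965,0]);x=np.array([.965,-.262,0]);o=np.array([.4903,-.081,0])
for n,d in(("S",S),("T",T)):
    P=dep(d,np.ones((384,512),np.uint8));a=(P-o)@u;c=(P-o)@x
    k=(c>-.115)&(c<-.085)&(P[:,2]>.112)&(P[:,2]<.16)&(abs(a-.1)<.35)
    h=np.sort(a[k]);print(n,k.sum(),"min/max along",h[:3],h[-3:],np.percentile(h,[.5,99.5]))
    g=mask(d,(50,80,20),(95,255,255),(215,310,260,370) if n=="S" else (125,260,165,300));Q=dep(d,g);a=(Q-o)@u;c=(Q-o)@x;k=Q[:,2]>.11
    print("green along",np.percentile(a[k],[5,25,50,75,95]),"across",np.percentile(c[k],[5,95]))
d=r.snapshot("side");P=dep(d,np.ones((384,512),np.uint8));a=(P-o)@u;c=(P-o)@x
k=(c>-.13)&(c<-.085)&(P[:,2]>.140)&(P[:,2]<.17)&(abs(a-.2)<.15);print("carriage body now along",np.percentile(a[k],[2,50,98]),k.sum(),P[k][:,2].max())
E
```

```text
S 3936 min/max along [-0.1014 -0.1008 -0.1006] [0.3368 0.3368 0.337 ] [-0.0975  0.3366]
green along [0.3126 0.3145 0.3167 0.3182 0.3186] across [-0.1169 -0.0849]
T 2323 min/max along [-0.0993 -0.0991 -0.0985] [0.3376 0.338  0.3384] [-0.097   0.3362]
green along [0.3123 0.3127 0.3134 0.3159 0.318 ] across [-0.1122 -0.0799]
carriage body now along [0.2155 0.2446 0.3182] 991 0.14730477393322694
```

```bash
python3 - <<'E'
from plant import r
from h import *
d=r.snapshot("top");cv2.imwrite("pics/top8.png",cv2.resize(d["img"][180:370,110:390,::-1],None,fx=2.8,fy=2.8,interpolation=cv2.INTER_CUBIC))
E
```

```text
(no output)
```

View pics/top8.png

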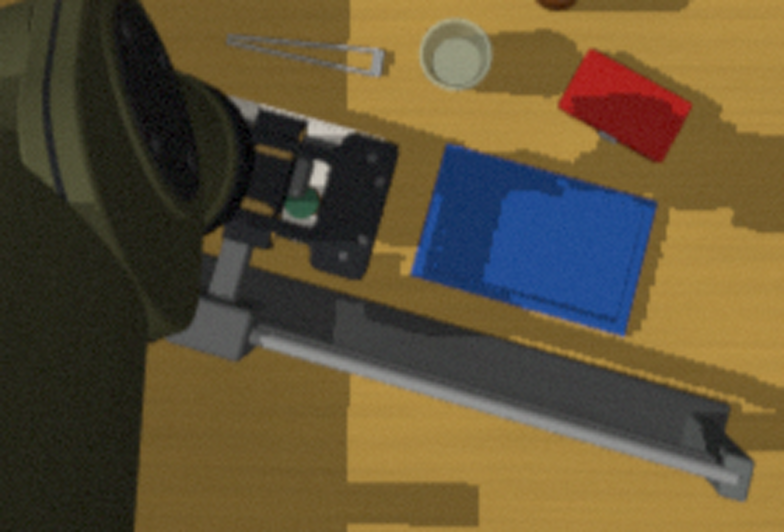

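The rail spans along = -101 to 337 mm, so its middle is near 118. The carriage is therefore at rail y of about +119.5, which matches the stated +120 end of travel. One slightly firmer push will confirm it is a hard stop.

```bash

python3 -m inch '[[-0.5,0,0,0,0,0],[-0.5,0,0,0,0,0],[0,0,0,0,0,0],[0,0,0,0,0,0]]'>/dev/null; python3 st.py
python3 -m inch '[[0.3,0,0,0,0,0],[0.3,0,0,0,0,0],[0.3,0,0,0,0,0],[0.3,0,0,0,0,0],[0,0,0,0,0,0],[0,0,0,0,0,0]]'>/dev/null; python3 st.py
```

```text
t 22.6 along -6.69 across 2.07 z 3.71 N | s 237.5 c 1.6 z 184.0 mm | open 21.1 M [-1.225  -0.034   0.0247]
t 23.1 along -5.70 across 2.51 z 3.33 N | s 237.5 c 1.6 z 184.2 mm | open 21.0 M [-0.978  -0.0212  0.0083]
```

It is hard. I'll ease off to a light push and let go.

```bash

python3 -m inch '[[0.3,-0.2,0,0,0,0],[0.3,-0.2,0,0,0,0],[0.2,0,0,0,0,0],[0,0,0,0,0,0]]'>/dev/null; python3 st.py
python3 -m inch '[[0,0,0,0,0,0],[0,0,0,0,0,0],[0,0,0,0,0,0],[0,0,0,0,0,0],[0,0,0,0,0,0],[0,0,0,0,0,0]]' 60 >/dev/null; python3 st.py
python3 -m inch '[[0,-5,0,0,0,0],[0,-10,0,0,0,0],[0,-15,0,0,0,0],[0,-20,0,0,0,0],[0,-20,0,0,0,0],[0,-15,0,0,0,0],[0,-10,0,0,0,0],[0,0,0,0,0,0]]' >/dev/null; python3 st.py
python3 - <<'E'
from plant import r
from h import *
s=r.get_state();d=r.snapshot("wrist");pickle.dump((s,d),open("w9.pkl","wb"));cv2.imwrite("pics/w9.png",d["img"][:,:,::-1])
d=r.snapshot("side");pickle.dump(d,open("side9.pkl","wb"));cv2.imwrite("pics/side9.png",d["img"][130:384,150:420,::-1].repeat(2,0).repeat(2,1))
E
```

```text
t 23.43 along -5.86 across 2.47 z 1.23 N | s 237.5 c 1.6 z 184.4 mm | open 21.0 M [-0.9959 -0.1391  0.0124]
t 23.93 along -0.58 across 0.62 z 0.18 N | s 238.5 c 1.4 z 184.7 mm | open 58.6 M [ 0.0001 -0.0109  0.0545]
t 24.6 along 0.29 across 0.40 z 0.29 N | s 238.8 c 2.9 z 282.5 mm | open 60.4 M [ 0.0755 -0.0113 -0.0388]
```

View pics/side9.png

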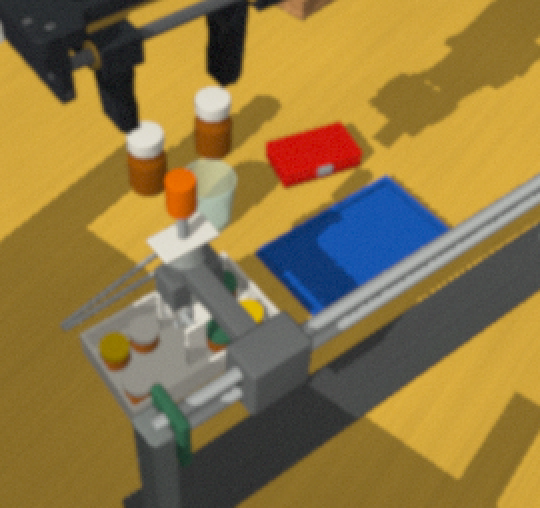

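View pics/w9.png

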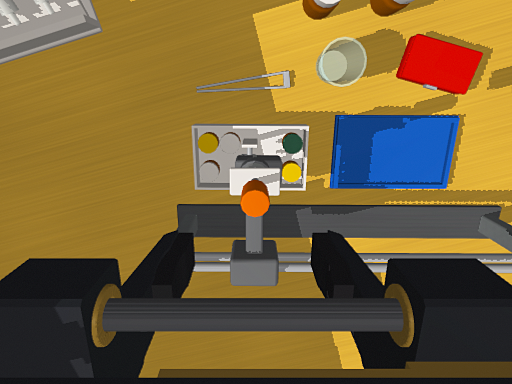

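```bash
python3 - <<'E'
from h import *
np.set_printoptions(precision=4,suppress=True)
s,d=pickle.load(open("w9.pkl","rb"));K=d["mtx"];T=d["tool_from_camera"]
m=mask(d,(5,200,180),(14,255,255),(230,170,280,225));v,u=np.nonzero(m);z=d["range_z"][v,u];P=np.c_[(u-K[0,2])/K[0,0]*z,(v-K[1,2])/K[1,1]*z,z]@T[:3,:3].T+T[:3,3]
k=P[:,2]<.02;p=np.median(P[k],0);print("knob in tool",p,"knob s",237.5+1.3-1e3*p[0],"knob top z",s["tool_pos"][2]-P[k][:,1].min())
A,B=load("side0"),load("side9")
for n,lo,hi,b in(("red",(0,200,100),(2,255,255),(270,180,340,230)),("caps",(0,0,170),(180,60,255),(205,165,275,210)),("dock",(105,150,60),(130,255,255),(270,200,400,300))):
    for q in(A,B):
        m=mask(q,lo,hi,b);v,u=np.nonzero(m);print(n,len(u),u.mean().round(1),v.mean().round(1))
dd=cv2.absdiff(A["img"],B["img"]).max(2);print("cup/vial/tweezer diff",dd[165:250,210:262].mean(),dd[250:300,178:215].mean())
E
```

```text
knob in tool [ 0.0023  0.0715 -0.0018] knob s 236.53536703118453 knob top z 0.21300184457297333
red 748 306.0 206.5
red 743 305.7 206.5
caps 348 237.6 188.8
caps 446 238.8 190.1
dock 219 294.5 270.3
dock 3100 324.8 251.5
cup/vial/tweezer diff 51.20226244343891 35.204324324324325
```

The knob measures 1 mm short of where I released it, which is within calibration error but could also be a small rebound. I'll give it a gentle ungripped nudge with the rear finger to seat the carriage.

```bash

python3 -m inch '[[0,0,-1.5,0,0,0],[0,8,0,0,0,0],[0,15,0,0,0,0],[0,15,0,0,0,0],[0,15,0,0,0,0],[0,15,0,0,0,0],[0,10,0,0,0,0],[0,7,0,0,0,0],[0,5,0,0,0,0],[0,0,0,0,0,0],[0,0,0,0,0,0],[0,0,0,0,0,0]]' 44 >/dev/null; python3 st.py
python3 -m inch '[[-2,0,0,0,0,0],[-2,0,0,0,0,0],[-1,0,0,0,0,0],[0,0,0,0,0,0]]' >/dev/null; python3 chk.py && python3 -m inch '[[-1,0,0,0,0,0],[0,0,0,0,0,0]]' >/dev/null && python3 chk.py && python3 -m inch '[[-1,0,0,0,0,0],[0,0,0,0,0,0]]' >/dev/null && python3 chk.py && python3 -m inch '[[-0.7,0,0,0,0,0],[0,0,0,0,0,0]]' >/dev/null && python3 chk.py && python3 -m inch '[[-0.7,0,0,0,0,0],[0,0,0,0,0,0]]' >/dev/null && python3 chk.py && python3 -m inch '[[-0.7,0,0,0,0,0],[0,0,0,0,0,0]]' >/dev/null && python3 chk.py && python3 -m inch '[[-0.7,0,0,0,0,0],[0,0,0,0,0,0]]' >/dev/null && python3 chk.py
```

```text
t 25.7 along 0.35 across -0.23 z 0.65 N | s 238.3 c 0.6 z 190.3 mm | open 44.1 M [ 0.0243  0.0525 -0.0208]
along -0.41 z 0.74 s 243.7 zz 190.0 t 26.03
along -0.63 z -0.28 s 244.3 zz 189.7 t 26.20
along 0.73 z -0.50 s 245.2 zz 189.7 t 26.37
along -0.11 z -0.11 s 245.9 zz 189.7 t 26.53
along 0.74 z 0.09 s 246.6 zz 189.7 t 26.70
along 0.46 z -0.24 s 247.3 zz 189.7 t 26.87
along -0.57 z 0.11 s 248.0 zz 189.7 t 27.03
```

```bash
python3 chk.py && python3 -m inch '[[-0.5,0,0,0,0,0],[0,0,0,0,0,0]]' >/dev/null && python3 chk.py && python3 -m inch '[[-0.5,0,0,0,0,0],[0,0,0,0,0,0]]' >/dev/null && python3 chk.py && python3 -m inch '[[-0.5,0,0,0,0,0],[0,0,0,0,0,0]]' >/dev/null && python3 chk.py && python3 -m inch '[[-0.5,0,0,0,0,0],[0,0,0,0,0,0]]' >/dev/null && python3 chk.py && python3 -m inch '[[-0.5,0,0,0,0,0],[0,0,0,0,0,0]]' >/dev/null && python3 chk.py && python3 -m inch '[[-0.5,0,0,0,0,0],[0,0,0,0,0,0]]' >/dev/null && python3 chk.py
```

```text
along -0.57 z 0.11 s 248.0 zz 189.7 t 27.03
along -0.53 z 1.29 s 248.3 zz 189.7 t 27.20
along -0.63 z -0.63 s 248.4 zz 189.6 t 27.37
along -1.81 z 0.27 s 248.5 zz 189.6 t 27.53
along -4.51 z 1.46 s 248.6 zz 189.6 t 27.70
```

The finger met the knob at s of about 248.3 and the force rose at once with no travel, so the carriage was already on the stop. Backing off and retreating.

```bash
python3 -m inch '[[1,0,0,0,0,0],[1,0,0,0,0,0],[2,0,0,0,0,0],[3,0,0,0,0,0],[3,0,0,0,0,0],[0,-10,0,0,0,0],[0,-15,0,0,0,0],[0,-20,0,0,0,0],[0,-20,0,0,0,0],[0,-20,0,0,0,0],[0,-15,0,0,0,0],[0,0,0,0,0,0]]' >/dev/null; python3 st.py
python3 -m inch '[[0,0,0,0,0,0],[0,0,0,0,0,0],[0,0,0,0,0,0],[0,0,0,0,0,0]]' >/dev/null;python3 st.py
python3 - <<'E'
from plant import r
from h import *
d=r.snapshot("wrist");cv2.imwrite("pics/w10.png",d["img"][:,:,::-1])
d=r.snapshot("side");cv2.imwrite("pics/side10.png",d["img"][130:384,150:420,::-1].repeat(2,0).repeat(2,1))
E
```

```text
t 28.7 along 1.28 across -0.11 z -0.50 N | s 241.1 c 2.0 z 293.6 mm | open 44.0 M [ 0.0326 -0.0221  0.0136]
t 29.03 along 0.11 across -0.27 z -0.16 N | s 239.5 c -0.4 z 288.6 mm | open 44.2 M [ 0.0484  0.0264 -0.001 ]
```

View pics/side10.png

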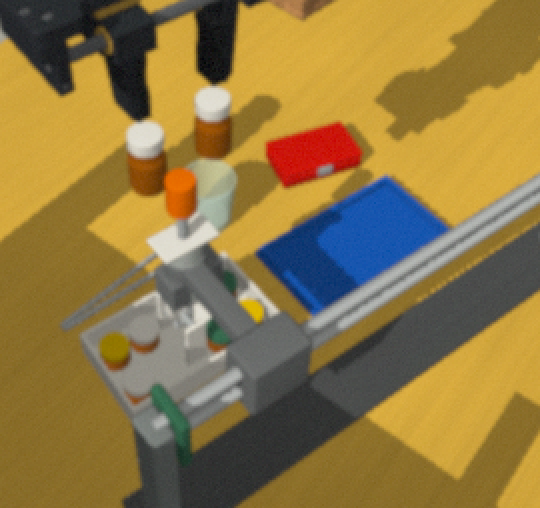

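View pics/w10.png

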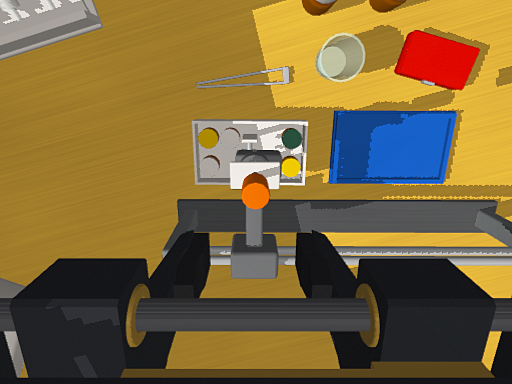

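The final views show the tray hanging level at the window end and the dock empty. The other items are where they were, and the gripper is clear above the knob.

```bash
python3 -c "
from plant import r
print(r.finish_job())"
```

```text
the job is handed in; nothing more can be done
None
```

The tray is out of its dock and hanging level from the carriage at the green stop. The job is handed in at about 29 s on the robot's clock, with the gripper clear of everything.

**What I did**
- I pinched the knob and pressed it 26 mm, onto its stop. I then slid the carriage until the hook's shank bore on the bar at about 3 to 3.5 N. The wrist camera showed the lip past the bar.
- I let the knob up slowly, and the tray lifted level with the plunger resting near 5.5 mm. I then slid the carriage about 190 mm to the stop and let go.
- After letting go I nudged the knob towards the stop once with an open finger. The force rose to 4.5 N with almost no travel, so the carriage was already seated.

**Checks that disagreed or were weak**
- **Stop position:** the side view shows a gap between the carriage body and the green plate. By my rail measurement the carriage is at about y = +119.5 mm against the stated +120, and it did not move under a 6 to 7 N push.
- **Knob position:** after release the camera put the knob about 1 mm short of where I let go, within calibration error. The nudge was to settle that.
- **Other items:** the pill case had not moved by pixel measurement. The pixel comparison for the cup, vials and tweezers was inconclusive, probably because the arm's shadow changed the image. By eye they had not moved.

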